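# Hang the tube carrier on the overhead rail

### The job

Pick up the blue tube carrier by its yellow tab, lead its white rollers into the open, orange-marked end of the aluminium rail, and slide it gently along until you feel the hidden spring catch inside the rail snap in between the two rollers; then let go and leave it hanging there. The tubes must stay upright, do not force or ram the carrier against the rail or its end buffer, and leave the beaker, the vial and the timer as they are.

Things in the scene. Friction and masses are not known exactly. Their poses are not given: they have to be found in the camera images.
- rail: fixed stand with an overhead aluminium C-rail, 220 mm long along its y (y -110 open end with orange trim, +110 closed). Origin on the bench under the rail's middle. Base plate x -48..57, 8 mm thick; posts behind at x 36..50. Outside of the channel x -17..17, z 105..127, closed on top and sides. Two posts' brackets at its back; its front (-x) side is free. Carriers slide in towards +y.
- rail_mouth (a point): centre of the rail's open end (rail y -110) at the height of the lips' running surface (z 109); axes as the rail's. Inside, the channel is 26 mm wide and 12.5 mm high (z 109..121.5); underneath, the slot between the lips is 10 mm wide. A spring catch hidden inside sits anywhere from rail y 0 to +50, different each run and given by no listed pose: find it by feel.
- catch (a joint): lift in m of the catch's domed nose: 0 free, 0.005 with a roller under it, about 0.002 snapped in between the rollers. Pushing the first roller under it takes 3 to 8 N along the rail. With the catch seated, a rubber buffer is 1.5 mm ahead of the leading roller; it resists with 3.5 N per mm, so pushing on soon becomes too much. Let go there, and catch and buffer settle the carrier.
- carrier: loose blue carrier, 0.18-0.28 kg, standing on its base (x -33..29, y -28..28) with two red-capped tubes; origin at the centre of its underside. A front plate (x -33..-27) reaches up round the rail's front to arms below (z 66..72) and above it (z 114..120). It hangs with its axes along the rail's, +y to the closed end, origin at z 25 of the rail frame, with 2 mm play each side and 2.5 mm upward.
- carrier_tab (a point): centre of the carrier's yellow tab (carrier z 145): 24 mm wide in x, 10 mm thick in y, z 120..166 in the carrier frame. Grip it from above across its 10 mm thickness, fingertips above the upper arm (z 120).
- carrier_head (a point): middle of the roller head, at the roller undersides (carrier x 0, y 0, z 84). Two white horizontal rollers 22 mm in diameter, z 84..94, centred at y -18 and +18, so the head spans y -29..29 with a 14 mm gap between them, top edges bevelled; it stands on a neck 6 mm wide in x, 20 mm in y, that runs in the slot.
- beaker: clear beaker, 67 mm in diameter, 71 mm high, loose, a bystander; origin at the centre of its underside
- vial: capped vial, 29 mm in diameter, 68 mm high, loose, a bystander; origin at the centre of its underside
- timer: white lab timer, 64x66x18 mm, loose, a bystander; origin at the centre of its underside

How it is judged:
By the outcome, as a careful person would: the job done as asked, in the order asked, and still so for the second after the job is handed in, with the robot touching nothing.
It also fails if it takes over 72 s, if anything falls off the work surface, if the arm or the gripper's body presses on something with over 40 N, if the wrist force passes 120 N, or if a joint passes its speed limit or range.

### The arm

A 7-joint arm with a two-finger parallel gripper is mounted at the origin on a cart in front of the work surface, level with it; the furniture and walls round the work are solid. World frame = base frame: x ahead of the robot, y to its left, z up, the work surface at z = 0. Lengths are in m, angles in rad, forces in N, time in s.
With the tool pointing down it reaches from about 0.425 to 0.875 m from the base axis. Payload 8.4 kg.
Tool frame: the origin (TCP) lies at the very end of the fingers, on their centre line; the grasp point (between the pads) lies 19 mm behind it; z points along the fingers, y is the direction in which the jaws open and shut (so a half turn about z gives the same grasp; the last joint's range is limited). The gripper opens to 85 mm and grips with 20 to 120 N. Pads are 22 mm wide; open, the fingers measure 114 mm over their backs; the gripper's body (76 mm by 85 mm) begins 54 mm behind the grasp point. The pads swing forward as they close: fully open they stand 13 mm farther back than shut.
Start: joints at [-1.222, 0.333, 0.04, 1.465, -0.013, 1.343, -0.059], TCP at [0.281, 0.586, 0.231] pointing down, gripper open.
Joint ranges: [-2.58, 2.58], [-0.38, 2.09], [-1.3, 1.39], [0.25, 2.4], [-1.5, 4.64], [0.08, 2.09], [-2.65, 2.65]. Speed limits (rad/s): [2.22, 2.22, 2.79, 2.79, 3.14, 3.14, 3.14].

### API

Orientations are given as [roll, pitch, yaw] about the fixed x, y, z axes, in that order (R = Rz(yaw) Ry(pitch) Rx(roll)).
In Python, from plant import manip gives the robot as it stands. The module is installed in compiled form; this text tells all that it offers.
- The arm moves only by the shell command python3 -m handwheel 'ROWS' [OPENING] [FORCE]. ROWS is JSON, a list of rows, each a list of 6 numbers: the shift along the tool's x, y, z in cm, then the turn, a rotation vector about the tool's x, y, z in degrees. In form: [[tx, ty, tz, rx, ry, rz], ...]. A call has 1 to 20 rows; each row is the pose to reach, as a shift and turn from the pose measured when the call began, along the tool's axes at that moment; what a row does not reach only later rows make up. A row lasts 1/12 s, in which the tool goes at most 41.7 mm and 7.16 degrees, less where a joint would pass 70% of its speed; a pose out of reach is approached as far as the arm can. A call with a gripper value outside its range is refused whole. OPENING is the closure, from 0 (fully open) to 1 (shut), set as the call begins (- or left out, the last holds). The fingers move at their own pace and stop on an object; FORCE is the grip in N (left out, the last holds). Time passes only in rows, so rows that repeat a pose let the fingers close. It gives the time, the measured TCP pose, the force and the opening at its end, in the units of the state.
- manip.get_obs(): the state, without advancing time (a new reading comes with each control period).
- manip.read_camera(name): name is "side" or "top" or "wrist"; returns the picture (480x640x3 uint8, blue, green, red); there is no depth.
- manip.get_calibration(name): a dict with "mtx" (3x3 intrinsics, pixels), "dist_coeffs" ([k1, k2, p1, p2, k3] as OpenCV has them; the pictures are not rectified), "xyz" and "attitude" of the camera in the world; the wrist camera has in their place "hand_eye" (4x4, takes a point from camera to tool coordinates, whose origin is the TCP and whose axes are the flange's). Camera axes: x right, y down, z forward; pixel columns grow to the right and rows downward; lengths in m; the calibration is good to about 2 mm. A picture is of the moment at which its call begins: read the wrist's pose just before it. get_calibration takes no time and is no camera call.
- manip.close_job(): hands the job in, once; it reports no verdict.
Trained networks look in the newest picture that a camera, given by its name, has taken for a name from the list of things; names that differ only in an ending like _2 or _b are one class to them, and where a whole thing is asked for, a point or a joint stands for the part that bears it (a point fixed in the world has none). Each returns a list of dicts, best first, with "confidence" (0 to 1); they miss things now and then, are a little off and sometimes report something else, mostly with a low value. They report only what shows in the picture. A call takes as long as a camera call.
- manip.silhouettes(camera, thing): "region" (480x640 bool, what is visible of it) and "rect" ([centre column, centre row, width, height] in pixels, round what is visible of it).
- manip.tip_of(camera, thing): "xy" ([column, row] in pixels: a listed point, or the origin of a listed thing).
The state is a dict: "t": time; "q": joint angles; "qd": joint speeds; "joint_efforts": joint torques, N m; "eef_pos": TCP position; "tool_rot": TCP orientation; "wrist_force": force on the tool from outside, world axes, zero at the start; "wrist_torque": the same for the moment, N m; "gripper_width": finger opening in m.
Only numpy, scipy, OpenCV 4.12 (cv2) and the standard library are available. Lean on these libraries where they do the work, as an engineer would, in place of code of your own. Each camera call takes 0.05 s, during which the arm holds its last target. There are 200 camera calls.

## Working session

There is one attempt and no reset: what is moved stays moved. The work goes in short steps, Python scripts to look and compute and a shell command to move; the robot and the scene stay as the last step left them, time stands still between calls to the robot, and variables do not carry over. Pictures are saved under pics/ and viewed, about 8 in all and at most 12, crops included, and the job is handed in when it is done.

```bash
mkdir -p pics
cat > h.py <<'E'
import numpy as np, cv2
from plant import manip
from scipy.spatial.transform import Rotation as R
def cam(name):
    c=manip.get_calibration(name)
    K=np.array(c["mtx"]);D=np.array(c["dist_coeffs"])
    if "hand_eye" in c:
        o=manip.get_obs(); T=np.eye(4); T[:3,:3]=rot(o["tool_rot"]);T[:3,3]=o["eef_pos"]
        T=T@np.array(c["hand_eye"])
    else:
        T=np.eye(4); a=np.array(c["attitude"]); T[:3,:3]=rot(a); T[:3,3]=c["xyz"]
    return K,D,T
def rot(a):
    a=np.array(a,float)
    return a if a.shape==(3,3) else R.from_euler('xyz',a).as_matrix()
def ray(C,uv):
    K,D,T=C
    p=cv2.undistortPoints(np.array([[uv]],float),K,D)[0,0]
    d=T[:3,:3]@np.array([p[0],p[1],1.]); return T[:3,3],d/np.linalg.norm(d)
def onz(C,uv,z):
    o,d=ray(C,uv); return o+d*(z-o[2])/d[2]
def tri(rays):
    A=np.zeros((3,3));b=np.zeros(3)
    for o,d in rays:
        P=np.eye(3)-np.outer(d,d);A+=P;b+=P@o
    x=np.linalg.solve(A,b); return x,[np.linalg.norm(np.cross(x-o,d)) for o,d in rays]
def proj(C,X):
    K,D,T=C; Ti=np.linalg.inv(T)
    return cv2.projectPoints(np.atleast_2d(np.array(X,float)),cv2.Rodrigues(Ti[:3,:3])[0],Ti[:3,3],K,D)[0][:,0]
E
python3 - <<'E'
from h import *
np.set_printoptions(precision=4,suppress=True)
o=manip.get_obs();print(o["t"],o["eef_pos"],o["tool_rot"],o["gripper_width"],o["wrist_force"])
print(manip.get_calibration("top")); print(manip.get_calibration("wrist")["hand_eye"])
Cs={}
ims=[]
for n in ("side","top"):
    Cs[n]=cam(n); im=manip.read_camera(n); ims.append(im); cv2.imwrite(f"pics/{n}0.png",im)
cv2.imwrite("pics/both0.png",cv2.resize(np.vstack(ims),(533,800))[:800])
for th in ("rail","rail_mouth","carrier","carrier_tab","carrier_head","beaker","vial","timer"):
    rs=[]
    for n in Cs:
        r=manip.tip_of(n,th)
        print(th,n,[(np.round(x["xy"],1),round(x["confidence"],2)) for x in r[:2]])
        if r: rs.append(ray(Cs[n],r[0]["xy"]))
    if len(rs)==2: print("   ",*tri(rs))
print(manip.get_obs()["t"])
E
```

```text
0.0 [0.2812 0.5855 0.2304] [-3.14    0.0001  2.6938] 0.0849450875992908 [-0.1666 -0.1297 -0.2449]
{'mtx': array([[514.1798,   0.    , 325.9907],
       [  0.    , 514.1798, 236.4414],
       [  0.    ,   0.    ,   1.    ]]), 'dist_coeffs': array([-0.0987,  0.    ,  0.    ,  0.    ,  0.    ]), 'xyz': array([ 0.4277, -0.0633,  1.1352]), 'attitude': array([-3.0198,  0.0213, -1.5548])}
[[-0.     -0.9656 -0.2599  0.0659]
 [ 1.     -0.0002  0.0007  0.0009]
 [-0.0007 -0.2599  0.9656 -0.1439]
 [ 0.      0.      0.      1.    ]]
rail side [(array([252. , 234.3]), 0.72)]
rail top [(array([223. , 259.2]), 0.73)]
    [ 0.5104  0.1951 -0.0085] [np.float64(0.002394597172774209), np.float64(0.0023945971727742507)]
rail_mouth side [(array([275.6, 210.2]), 0.63)]
rail_mouth top [(array([271.3, 251.4]), 0.98)]
    [0.5175 0.0715 0.1105] [np.float64(0.0038931536639513144), np.float64(0.003893153663951186)]
carrier side [(array([366.9, 408.7]), 0.83)]
carrier top [(array([458.8, 288.1]), 0.57)]
    [ 0.4548 -0.3308 -0.0002] [np.float64(0.000885510313638799), np.float64(0.0008855103136387624)]
carrier_ta
[... 396 characters left out ...]
48  0.0783] [np.float64(0.0018708263326072724), np.float64(0.0018708263326072977)]
beaker side [(array([305.1, 336.7]), 0.86)]
beaker top [(array([380.2, 285.1]), 0.59)]
    [ 0.456  -0.1562 -0.005 ] [np.float64(0.004676449646632939), np.float64(0.00467644964663291)]
vial side [(array([346.7, 269. ]), 0.56), (array([368. , 364.9]), 0.56)]
vial top [(array([321.4, 217.7]), 0.62), (array([412.1, 231.3]), 0.53)]
    [ 0.6124 -0.0277 -0.0037] [np.float64(0.003981057286864871), np.float64(0.003981057286865043)]
timer side [(array([395.6, 336.9]), 0.66)]
timer top [(array([411.9, 230.1]), 0.87)]
    [ 0.5843 -0.2291 -0.0084] [np.float64(8.490774800559067e-05), np.float64(8.49077480058847e-05)]
0.9
```

View pics/side0.png

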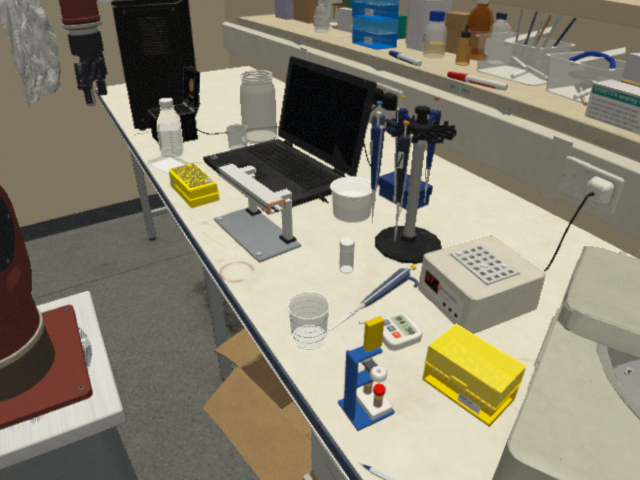

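View pics/top0.png

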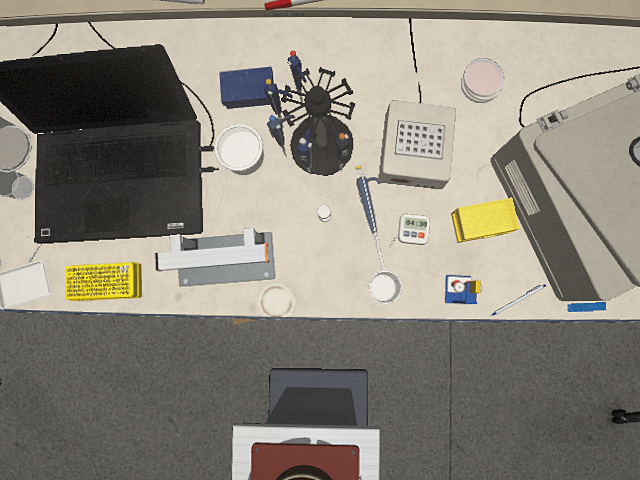

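The side view shows the carrier at (368,385), with its tab at (374,333). In the top view the carrier is at (463,288), and the rail runs from (160,260) to its orange end at (268,252), with the posts on the far side. Next I'll zoom in to get the yaws.

```bash
cat > a.py <<'E'
from h import *
np.set_printoptions(precision=4,suppress=True)
t=cv2.imread("pics/top0.png");s=cv2.imread("pics/side0.png")
a=cv2.resize(t[265:315,435:495],(480,400),interpolation=cv2.INTER_CUBIC)
b=cv2.resize(s[310:435,330:405],(320,533),interpolation=cv2.INTER_CUBIC)
c=cv2.resize(t[220:295,145:285],(480,257),interpolation=cv2.INTER_CUBIC)
W=np.zeros((660,800,3),np.uint8);W[:400,:480]=a;W[:533,480:]=b;W[400:657,:480]=c
cv2.imwrite("pics/crop0.png",cv2.resize(W,(727,600)))
C=cam("top")
# rail: channel top outline (z .127)
hsv=cv2.cvtColor(t,cv2.COLOR_BGR2HSV)
sil=manip.silhouettes("top","rail")
E
cat >> a.py <<'E'
for u in [(158,252),(266,243),(160,270),(268,260)]: print(onz(C,u,.127))
E
python3 a.py
```

```text
[0.5148 0.2965 0.127 ]
[0.5361 0.0789 0.127 ]
[0.4789 0.2905 0.127 ]
[0.5024 0.0739 0.127 ]
```

View pics/crop0.png

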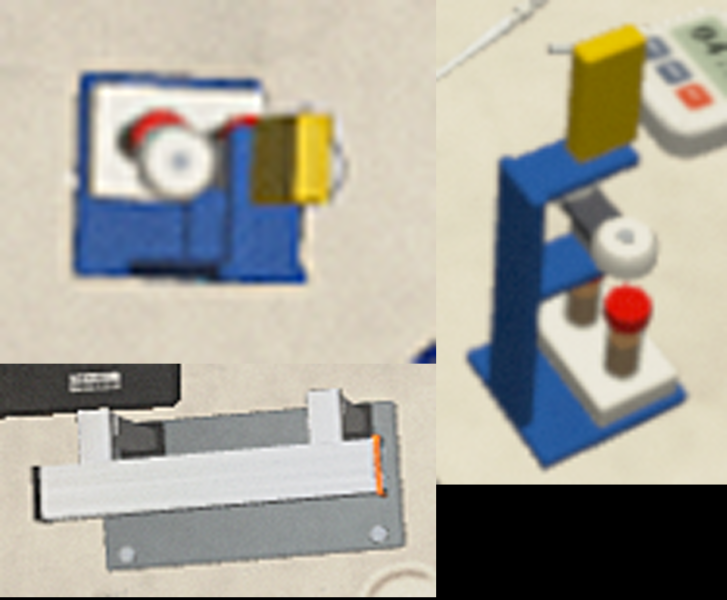

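The carrier's front plate faces the robot and its yaw is about -1°. The rail's yaw is about +6°, with its mouth near (0.519, 0.076). I'll go via a point above the rail front to a spot above the carrier.

```bash
python3 -m handwheel '[[-39.5,-31.5,-7,0,0,-12],[-39.5,-31.5,-7,0,0,-12],[-39.5,-31.5,-7,0,0,-12],[-39.5,-31.5,-7,0,0,-12],[-39.5,-31.5,-7,0,0,-12],[-39.5,-31.5,-7,0,0,-12],[-39.5,-31.5,-7,0,0,-12],[-39.5,-31.5,-7,0,0,-12],[-39.5,-31.5,-7,0,0,-12],[-39.5,-31.5,-7,0,0,-12],[-39.5,-31.5,-7,0,0,-12],[-39.5,-31.5,-7,0,0,-12],[-39.5,-31.5,-7,0,0,-12],[-56,-72.5,-6,0,0,-25],[-56,-72.5,-6,0,0,-25],[-56,-72.5,-6,0,0,-25],[-56,-72.5,-6,0,0,-25],[-56,-72.5,-6,0,0,-25],[-56,-72.5,-6,0,0,-25],[-56,-72.5,-6,0,0,-25]]' 0 && python3 -c "
from h import *
print(manip.get_obs()['q'])"
```

```text
t: 2.62
eef_pos: [0.4817, -0.16, 0.2951]
tool_rot: [3.141, 0.001, 3.13]
wrist_force: [0.7, -0.8, -0.9]
gripper_width: 0.0853
[-0.43134412 -0.01465698  0.6670563   1.73331566  0.00842735  1.41880057
  1.79382408]
```

```bash
python3 -m handwheel '[[1.2,-15,2,0,0,0],[1.2,-15,2,0,0,0],[1.2,-15,2,0,0,0],[1.2,-15,2,0,0,0],[1.2,-15,2,0,0,0],[1.2,-15,2,0,0,0]]' 0
cat > look.py <<'E'
from h import *
import sys
np.set_printoptions(precision=4,suppress=True)
tag=sys.argv[1]; ths=sys.argv[2:]
C=cam("wrist"); im=manip.read_camera("wrist"); cv2.imwrite(f"pics/w{tag}.png",im)
o=manip.get_obs(); print(o["t"],o["eef_pos"],o["tool_rot"],o["q"])
zs=dict(carrier_tab=.145,carrier_head=.084,carrier=0,rail_mouth=.109,rail=0)
for th in ths:
    for x in manip.tip_of("wrist",th)[:2]: print(th,np.round(x["xy"],1),round(x["confidence"],2),onz(C,x["xy"],zs[th]))
E
python3 look.py 1 carrier carrier_tab carrier_head
```

```text
t: 3.12
eef_pos: [0.4671, -0.3115, 0.2748]
tool_rot: [-3.141, 0.0, 3.126]
wrist_force: [0.7, 1.6, -0.6]
gripper_width: 0.0853
3.1667 [ 0.4679 -0.3099  0.2749] [3.141  0.0006 3.1291] [-0.2278  0.1554  0.8319  1.6527 -0.1175  1.3849  2.1781]
carrier [301.2 179.1] 0.8 [ 0.453  -0.3296  0.    ]
carrier [294.  211.8] 0.18 [ 0.4854 -0.3376  0.    ]
carrier_tab [294.6 208.6] 0.88 [ 0.4543 -0.3274  0.145 ]
carrier_head [298.  197.5] 0.93 [ 0.4571 -0.3285  0.084 ]
```

View pics/w1.png

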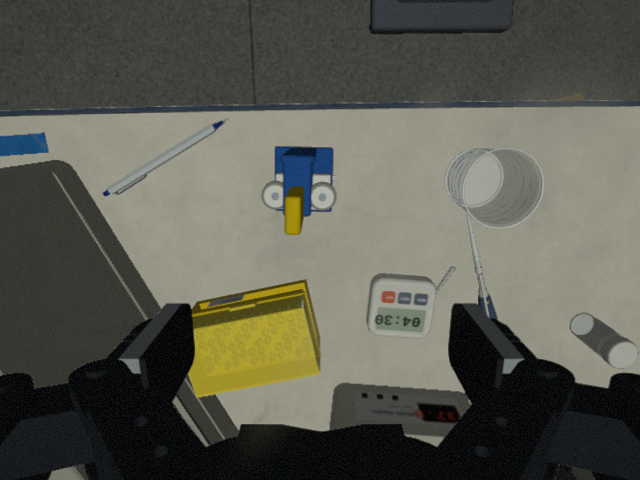

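The wrist view shows the tab at (293,212), the rollers at (275,195) and (323,196), and the base nearly square to the image, so the carrier's yaw is about -1.8°. I'll descend and grip.

```bash
python3 -m handwheel '[[1.3,-1.8,0,0,0,1],[1.3,-1.8,4,0,0,1],[1.3,-1.8,6,0,0,1],[1.3,-1.8,8,0,0,1],[1.3,-1.8,10,0,0,1],[1.3,-1.8,12,0,0,1],[1.3,-1.8,13,0,0,1],[1.3,-1.8,14,0,0,1],[1.3,-1.8,14.6,0,0,1],[1.3,-1.8,14.9,0,0,1],[1.3,-1.8,14.9,0,0,1],[1.3,-1.8,14.9,0,0,1]]' 0 && python3 -c "
from h import *
C=cam('wrist');im=manip.read_camera('wrist');cv2.imwrite('pics/w2.png',im)
for x in manip.tip_of('wrist','carrier_tab')[:2]: print(x['xy'],x['confidence'],onz(C,x['xy'],.145))
print(manip.get_obs()['tool_rot'])"
```

```text
t: 4.32
eef_pos: [0.4562, -0.3263, 0.1267]
tool_rot: [3.141, 0.002, 3.115]
wrist_force: [-1.0, -1.1, -0.1]
gripper_width: 0.0855
[312.1, 332.9] 0.75 [ 0.45571536 -0.32810852  0.145     ]
[3.14085552e+00 2.65278223e-03 3.11518218e+00]
```

View pics/w2.png

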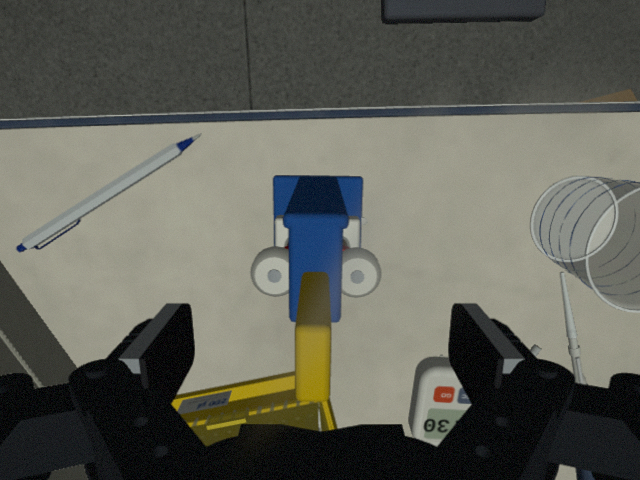

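The tab (312,335) lies between the jaws and the rollers are level at (272,272) and (358,272). I'll shift 1.8 mm and close.

```bash
python3 -m handwheel '[[0,-0.18,0,0,0,0],[0,-0.18,0,0,0,0],[0,-0.18,0,0,0,0],[0,-0.18,0,0,0,0],[0,-0.18,0,0,0,0],[0,-0.18,0,0,0,0],[0,-0.18,0,0,0,0],[0,-0.18,0,0,0,0],[0,-0.18,0,0,0,0],[0,-0.18,0,0,0,0]]' 1 60
```

```text
t: 5.25
eef_pos: [0.4563, -0.3282, 0.1269]
tool_rot: [3.141, 0.003, 3.115]
wrist_force: [0.2, 0.4, -0.4]
gripper_width: 0.009
```

Gripped, with 9 mm opening. Lifting over the beaker and moving in front of the mouth.

```bash
python3 -m handwheel '[[0,0,-0.5,0,0,0],[0,0,-1.5,0,0,0],[0,0,-3,0,0,0],[0,0,-5,0,0,0],[0,0,-7,0,0,0],[0,0,-9,0,0,0],[0,0,-10.5,0,0,0],[-0.2,1,-11.5,0,0,0],[-0.6,3,-12,0,0,-1],[-1.2,5.5,-12,0,0,-2],[-1.8,8,-12,0,0,-3],[-2.4,11,-12,0,0,-4],[-3,14,-12,0,0,-5],[-3.6,17,-12,0,0,-6],[-4.2,20,-12,0,0,-7],[-4.8,23,-12,0,0,-7.7],[-5.6,26,-12,0,0,-7.7],[-6,28,-12,0,0,-7.7],[-6.4,29.5,-12,0,0,-7.7],[-6.4,30,-12,0,0,-7.7]]' && python3 look.py 3 rail_mouth rail carrier_head
```

```text
t: 6.92
eef_pos: [0.5282, -0.0271, 0.2477]
tool_rot: [3.141, 0.003, -3.03]
wrist_force: [-0.7, 1.1, -2.3]
gripper_width: 0.0093
6.9667 [ 0.5279 -0.0278  0.2476] [ 3.1411  0.0027 -3.0306] [-0.5813  0.0674  0.5835  1.762  -0.0391  1.3208  1.6925]
rail_mouth [475.2 225.7] 0.76 [0.5179 0.0785 0.109 ]
rail [547.1 200.5] 0.85 [0.5078 0.184  0.    ]
carrier_head [473.8 224.4] 0.29 [0.5219 0.0872 0.084 ]
```

View pics/w3.png

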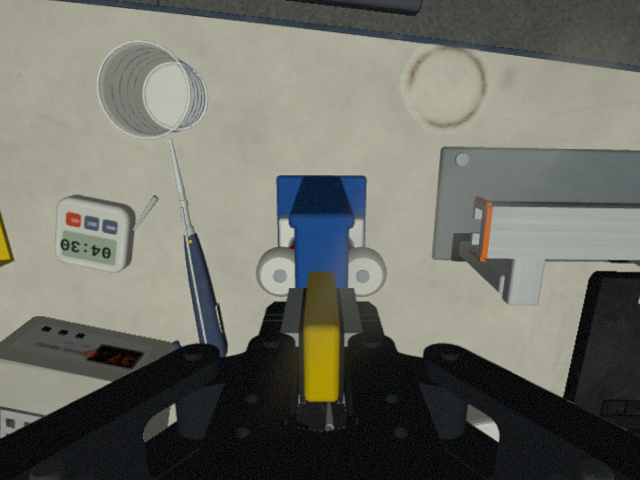

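The wrist view shows the carrier hanging square with rollers at (279,272) and (364,272). The rail's orange mouth spans rows 200–262 at column ≈485. I'll measure edges precisely.

Run:
```python
from h import *
np.set_printoptions(precision=4,suppress=True)
C=cam("wrist"); im=cv2.imread("pics/w3.png"); o=manip.get_obs()
g=cv2.cvtColor(im,cv2.COLOR_BGR2GRAY)
L=cv2.createLineSegmentDetector().detect(g)[0][:,0]
for l in L:
    if min(l[0],l[2])>425 and np.hypot(l[2]-l[0],l[3]-l[1])>35 and max(l[1],l[3])<330:
        for z in (.008,.127):
            a,b=onz(C,l[:2],z),onz(C,l[2:],z); d=b-a
            print(l,z,a[:2],b[:2],np.degrees(np.arctan2(-d[0],d[1])) )
hsv=cv2.cvtColor(im,cv2.COLOR_BGR2HSV)
m=cv2.inRange(hsv,(5,150,120),(18,255,255)); m[:,:440]=0; m[:150]=0;m[300:]=0
ys,xs=np.nonzero(m); print(xs.min(),xs.max(),ys.min(),ys.max())
for r in range(ys.min(),ys.max()+1,6): 
    c=xs[ys==r]; print(r,c.min(),c.max())
T=np.eye(4);T[:3,:3]=rot(o["tool_rot"]);T[:3,3]=o["eef_pos"]
c=cv2.HoughCircles(cv2.GaussianBlur(g[240:305,250:395],(5,5),1),cv2.HOUGH_GRADIENT,1,50,param1=100,param2=15,minRadius=17,maxRadius=28)
print(c+np.array([250,240,0]) if c is not None else None)
for u in [(279,272.5),(364,272.5)]:
    p=onz(C,u,.094+.1207); print("roller",p,(np.linalg.inv(T)@np.r_[p,1])[:3])
```

```text
[594.3834 270.3364 638.1691 271.6136] 0.008 [0.5684 0.237 ] [0.5652 0.2803] 4.224788371025137
[594.3834 270.3364 638.1691 271.6136] 0.127 [0.5353 0.1518] [0.5331 0.1816] 4.224788371025335
[545.607  258.0877 638.1423 259.4622] 0.008 [0.5613 0.1868] [0.5533 0.2765] 5.136483348282612
[545.607  258.0877 638.1423 259.4622] 0.127 [0.5305 0.1171] [0.5249 0.179 ] 5.136483348282595
[634.4111 262.9523 544.4057 260.6661] 0.008 [0.557  0.2739] [0.5639 0.1863] -175.49635300752084
[634.4111 262.9523 544.4057 260.6661] 0.127 [0.5275 0.1772] [0.5323 0.1168] -175.49635300752078
[638.322   71.6797 480.3501  50.1413] 0.008 [0.3895 0.2268] [0.3887 0.0884] 179.66318225646046
[638.322   71.6797 480.3501  50.1413] 0.127 [0.412  0.1447] [0.4114 0.0493] 179.66318225646046
[497.3831 291.3467 466.1854 261.342 ] 0.008 [0.5992 0.1482] [0.5725 0.1121] 143.43787339653272
[497.3831 291.3467 466.1854 261.342 ] 0.127 [0.5566 0.0905] [0.5381 0.0656] 143.43787339653286
[431.0291 255.7628 440.0959 146.9351] 0.008 [0.5705 0.078 ] [0.4707 0.0687] 95.33954680489036
[431.0291 255.7628 440.0959 146.9351] 0.127 [0.5368 0.0421
[... 1907 characters left out ...]
0.159 ] -176.15924341711627
[485.625 149.375 445.625 149.375] 0.008 [0.4684 0.1091] [0.4723 0.0739] -173.70133118221005
[485.625 149.375 445.625 149.375] 0.127 [0.4664 0.0636] [0.4691 0.0393] -173.70133118221008
[638.1323 152.8331 535.634  150.2663] 0.008 [0.4559 0.2465] [0.4642 0.1536] -174.91244361493145
[638.1323 152.8331 535.634  150.2663] 0.127 [0.4578 0.1583] [0.4635 0.0943] -174.91244361493142
480 491 203 261
203 488 490
209 487 491
215 487 490
221 486 489
227 485 489
233 484 488
239 483 488
245 483 487
251 482 486
257 481 485
[[[361.5 271.5  25.1]
  [282.5 273.5  27.4]]]
roller [ 0.5266 -0.0492  0.2147] [ 0.0028 -0.0173  0.0328]
roller [ 0.5226 -0.0122  0.2147] [0.0028 0.0198 0.0328]
```

```bash
python3 -m handwheel '[[-0.2,0,1,0,0,1],[-0.2,0,2.5,0,0,1],[-0.2,0,4.5,0,0,1],[-0.2,0,6.5,0,0,1],[-0.2,0,8,0,0,1],[-0.2,0,9,0,0,1],[-0.2,0,9.4,0,0,1],[-0.2,0,9.45,0,0,1],[-0.2,0,9.45,0,0,1],[-0.2,0,9.45,0,0,1]]'
cat > m.py <<'E'
from h import *
import sys
np.set_printoptions(precision=4,suppress=True)
C=cam("wrist"); im=manip.read_camera("wrist"); o=manip.get_obs(); s=manip.read_camera("side")
cv2.imwrite("pics/"+sys.argv[1]+".png",im);cv2.imwrite("pics/"+sys.argv[1]+"s.png",s)
print(o["t"],o["eef_pos"],o["tool_rot"],o["wrist_force"])
g=cv2.cvtColor(im,cv2.COLOR_BGR2GRAY)
L=cv2.createLineSegmentDetector().detect(g)[0][:,0]
for l in L:
    if min(l[0],l[2])>400 and np.hypot(l[2]-l[0],l[3]-l[1])>35 and max(l[1],l[3])<350:
        a,b=onz(C,l[:2],.127),onz(C,l[2:],.127); d=b-a
        print(l.round(1),a[:2],b[:2],np.degrees(np.arctan2(-d[0],d[1])).round(2))
a=cv2.resize(im[120:420,220:640],(700,500)); 
cv2.imwrite("pics/"+sys.argv[1]+"c.png",np.vstack([im[150:370,230:640],np.pad(cv2.resize(s[170:345,210:390],(385,374),interpolation=cv2.INTER_CUBIC),((0,0),(0,25),(0,0)))]))
E
python3 m.py w4
```

```text
t: 7.95
eef_pos: [0.5304, -0.0316, 0.1539]
tool_rot: [-3.141, 0.004, -3.053]
wrist_force: [1.0, 0.0, -2.3]
gripper_width: 0.0093
8.0 [ 0.5304 -0.0315  0.154 ] [-3.1415  0.0044 -3.0528] [ 0.2719  0.0312 -2.7236]
[638.2  29.8 535.5  17.7] [0.4203 0.0779] [0.4202 0.0385] 179.94
[471.3 289.4 483.5 150.5] [0.5275 0.0339] [0.4693 0.0281] 95.65
[638.1 237.9 589.4 238.3] [0.4986 0.1   ] [0.5006 0.0792] -174.49
[501.9 258.6 544.4 258.3] [0.5126 0.0442] [0.5109 0.0622] 5.36
[576.9 314.1 616.9 313.2] [0.535  0.0826] [0.5331 0.1004] 6.08
[486.9 146.4 638.1 145.7] [0.4676 0.0291] [0.4616 0.0893] 5.69
[591.3 239.5 579.6 312.1] [0.5011 0.0802] [0.5339 0.0835] -84.22
[638.1 230.8 583.1 231.9] [0.4956 0.0991] [0.4982 0.0759] -173.68
[583.1 227.  638.1 226.6] [0.4961 0.0754] [0.4939 0.0986] 5.61
[583.2 241.9 575.8 287.1] [0.5024 0.077 ] [0.5225 0.0789] -84.66
[481.8 213.1 475.1 289.4] [0.4941 0.0321] [0.5273 0.0355] -84.15
[638.1 149.8 570.6 149.5] [0.4632 0.0898] [0.4657 0.0626] -174.73
[487.  151.9 481.8 209.4] [0.4697 0.0296] [0.4926 0.0318] -84.48
```

View pics/w4c.png

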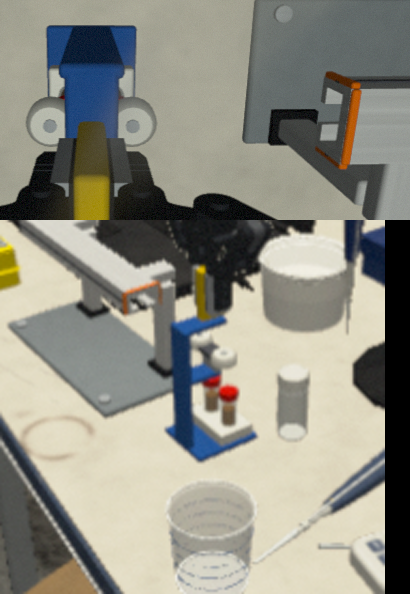

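The crop shows rollers at (279,277) and (362,277). The mouth is seen from the front, with trim corners at about (583,227) and (577,313). Next I'll compute the hub centres precisely.

```bash
python3 - <<'E'
from h import *
np.set_printoptions(precision=4,suppress=True)
C=cam("wrist"); o=manip.get_obs()
T=np.eye(4);T[:3,:3]=rot(o["tool_rot"]);T[:3,3]=o["eef_pos"]
for f in ("w2","w3","w4"):
    im=cv2.imread(f"pics/{f}.png"); g=cv2.cvtColor(im,cv2.COLOR_BGR2GRAY)
    hsv=cv2.cvtColor(im,cv2.COLOR_BGR2HSV)
    for x0 in (255,335):
        w=g[245:310,x0:x0+55]; b=(cv2.GaussianBlur(w,(3,3),0)<0.82*np.percentile(w,90)).astype(np.uint8)
        n,_,st,ce=cv2.connectedComponentsWithStats(b)
        for i in range(1,n):
            if 40<st[i,4]<400 and st[i,2]<22 and st[i,3]<22: 
                u=ce[i]+[x0,245]; p=onz(C,u,.1211); print(f,u,st[i,4],p,(np.linalg.inv(T)@np.r_[p,1])[:3])
# axis offset
import math
E
python3 - <<'E'
import cv2,numpy as np
im=cv2.imread("pics/w4.png")
cv2.imwrite("pics/w4r.png",cv2.resize(im[235:315,240:400],(800,400),interpolation=cv2.INTER_CUBIC))
E
```

```text
w2 [273.7068 275.2857] 133 [ 0.5306 -0.0511  0.1211] [ 0.0016 -0.0197  0.0328]
w2 [356.4444 276.2991] 117 [ 0.5279 -0.015   0.1211] [0.0011 0.0166 0.0328]
w3 [279.3937 275.5433] 127 [ 0.5305 -0.0487  0.1211] [ 0.0015 -0.0172  0.0328]
w3 [362.0496 275.6033] 121 [ 0.5273 -0.0126  0.1211] [0.0014 0.019  0.0328]
w4 [279.4603 275.3254] 126 [ 0.5304 -0.0486  0.1211] [ 0.0016 -0.0171  0.0328]
w4 [361.9496 275.5882] 119 [ 0.5273 -0.0126  0.1211] [0.0014 0.019  0.0328]
```

View pics/w4r.png

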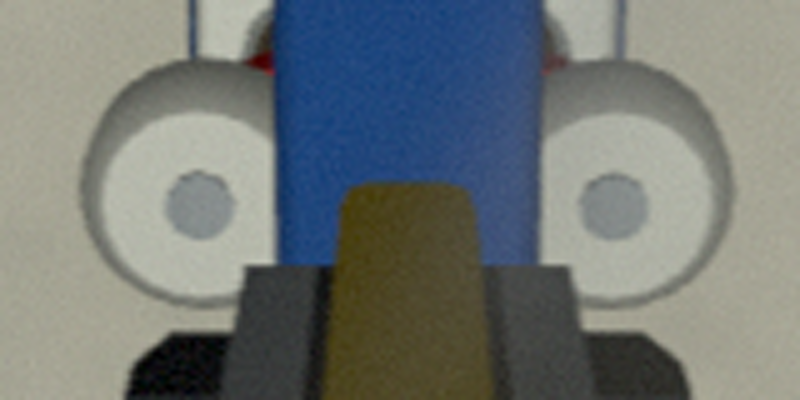

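```bash
python3 -m handwheel '[[0.1,0,0.1,0,0,-0.4],[0.1,1,0.1,0,0,-0.4],[0.1,2,0.1,0,0,-0.4],[0.12,3,0.1,0,0,-0.4],[0.12,4,0.1,0,0,-0.4],[0.13,5,0.1,0,0,-0.4],[0.13,5.8,0.1,0,0,-0.4],[0.14,6.4,0.1,0,0,-0.4],[0.14,6.7,0.1,0,0,-0.4],[0.14,6.7,0.1,0,0,-0.4],[0.14,6.7,0.1,0,0,-0.4]]' && python3 m.py w5
```

```text
t: 8.97
eef_pos: [0.523, 0.0349, 0.1529]
tool_rot: [-3.141, 0.004, -3.046]
wrist_force: [0.1, -0.7, -2.1]
gripper_width: 0.0095
9.0167 [0.523  0.0346 0.153 ] [-3.1413  0.0044 -3.0463] [-0.1285 -0.005  -2.6844]
[585.6 319.2 638.2 317.4] [0.5284 0.1529] [0.5254 0.1762] 7.1
[430.6 319.4 468.1 319.3] [0.5347 0.0849] [0.5331 0.1012] 5.42
[465.7  23.8 413.   16.6] [0.4173 0.0787] [0.4169 0.0592] 178.77
[638.3  44.1 466.7  23.4] [0.4172 0.1443] [0.4172 0.0791] 179.99
[638.1 242.5 430.6 243.2] [0.4921 0.166 ] [0.5007 0.0793] -174.32
[431.1 244.5 425.4 323.2] [0.5012 0.0795] [0.5367 0.0829] -84.53
[420.6 274.3 416.6 321.7] [0.5145 0.0773] [0.5364 0.079 ] -85.49
[424.4 231.1 638.1 231.3] [0.4958 0.0759] [0.4874 0.1646] 5.45
[554.4 235.8 423.1 236.2] [0.4926 0.1299] [0.498  0.0757] -174.34
[638.1 235.9 566.9 235.9] [0.4893 0.1652] [0.4922 0.1351] -174.53
[638.1 153.7 549.4 152.1] [0.4565 0.1555] [0.4595 0.1198] -175.17
```

View pics/w5c.png

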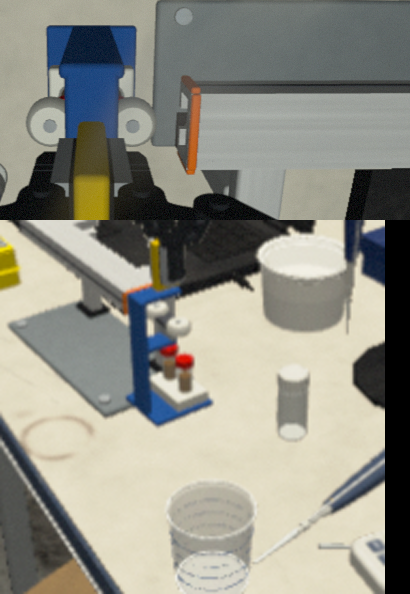

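The carrier is 0.6 mm off the axis and square with the rail, with its leading roller about 11 mm from the mouth. I'll insert it slowly.

```bash
python3 -m handwheel '[[-0.06,0.2,0,0,0,0],[-0.06,0.4,0,0,0,0],[-0.06,0.6,0,0,0,0],[-0.06,0.8,0,0,0,0],[-0.06,1,0,0,0,0],[-0.06,1.15,0,0,0,0],[-0.06,1.3,0,0,0,0],[-0.06,1.45,0,0,0,0],[-0.06,1.6,0,0,0,0],[-0.06,1.75,0,0,0,0],[-0.06,1.9,0,0,0,0],[-0.06,2.05,0,0,0,0],[-0.06,2.2,0,0,0,0],[-0.06,2.2,0,0,0,0]]'
```

```text
t: 10.23
eef_pos: [0.5215, 0.0569, 0.1529]
tool_rot: [-3.141, 0.004, -3.046]
wrist_force: [0.9, -0.6, -3.4]
gripper_width: 0.0094
```

```bash
python3 -m handwheel '[[0,0.15,0,0,0,0],[0,0.3,0,0,0,0],[0,0.5,0,0,0,0],[0,0.7,0,0,0,0],[0,0.9,0,0,0,0],[0,1.1,0,0,0,0],[0,1.3,0,0,0,0],[0,1.5,0,0,0,0],[0,1.7,0,0,0,0],[0,1.9,0,0,0,0],[0,2.1,0,0,0,0],[0,2.3,0,0,0,0],[0,2.5,0,0,0,0],[0,2.7,0,0,0,0],[0,2.9,0,0,0,0],[0,3.1,0,0,0,0],[0,3.3,0,0,0,0],[0,3.5,0,0,0,0],[0,3.5,0,0,0,0]]'; python3 m.py w6 | head -1
```

```text
t: 11.82
eef_pos: [0.5181, 0.0923, 0.1529]
tool_rot: [3.142, 0.004, -3.046]
wrist_force: [-0.9, 0.8, -2.4]
gripper_width: 0.0094
11.8667 [0.5181 0.092  0.1529] [-3.1415  0.0044 -3.0459] [ 0.5923  0.4538 -2.5073]
```

View pics/w6c.png

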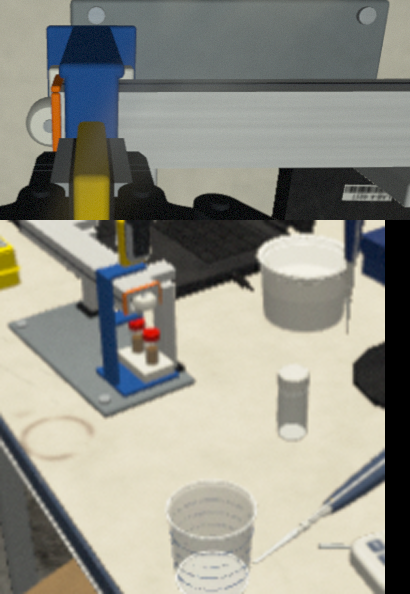

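The leading roller is inside the channel and the trailing one is just at the trim (40,120 in the crop), with no contact force. Continuing.

```bash
python3 -m handwheel '[[0,0.15,0,0,0,0],[0,0.35,0,0,0,0],[0,0.6,0,0,0,0],[0,0.85,0,0,0,0],[0,1.1,0,0,0,0],[0,1.35,0,0,0,0],[0,1.6,0,0,0,0],[0,1.85,0,0,0,0],[0,2.1,0,0,0,0],[0,2.35,0,0,0,0],[0,2.6,0,0,0,0],[0,2.85,0,0,0,0],[0,3.1,0,0,0,0],[0,3.35,0,0,0,0],[0,3.6,0,0,0,0],[0,3.85,0,0,0,0],[0,4.1,0,0,0,0],[0,4.3,0,0,0,0],[0,4.5,0,0,0,0],[0,4.5,0,0,0,0]]'
```

```text
t: 13.58
eef_pos: [0.5138, 0.1371, 0.1529]
tool_rot: [-3.142, 0.004, -3.046]
wrist_force: [-0.5, 0.7, -3.5]
gripper_width: 0.0092
```

```bash
f(){ grep -E "eef|force"; }
python3 -m handwheel '[[0,0.1,0,0,0,0],[0,0.2,0,0,0,0],[0,0.3,0,0,0,0],[0,0.4,0,0,0,0]]'|f
python3 -m handwheel '[[0,0.1,0,0,0,0],[0,0.2,0,0,0,0],[0,0.3,0,0,0,0],[0,0.4,0,0,0,0]]'|f
python3 -m handwheel '[[0,0.1,0,0,0,0],[0,0.2,0,0,0,0],[0,0.3,0,0,0,0],[0,0.4,0,0,0,0]]'|f
python3 -m handwheel '[[0,0.1,0,0,0,0],[0,0.2,0,0,0,0],[0,0.3,0,0,0,0],[0,0.4,0,0,0,0]]'|f
python3 -m handwheel '[[0,0.1,0,0,0,0],[0,0.2,0,0,0,0],[0,0.3,0,0,0,0],[0,0.4,0,0,0,0]]'|f
```

```text
eef_pos: [0.5134, 0.1411, 0.1529]
wrist_force: [-0.3, -1.1, -2.4]
eef_pos: [0.513, 0.1451, 0.1529]
wrist_force: [0.1, 0.1, -1.9]
eef_pos: [0.5126, 0.1493, 0.1529]
wrist_force: [-0.5, 0.2, -3.1]
eef_pos: [0.5122, 0.1533, 0.1528]
wrist_force: [-0.1, -0.3, -2.4]
eef_pos: [0.5118, 0.1574, 0.1529]
wrist_force: [0.3, -0.7, -2.9]
```

```bash
f(){ grep -E "eef|force"; }
python3 -m handwheel '[[0,0.1,0,0,0,0],[0,0.2,0,0,0,0],[0,0.3,0,0,0,0]]'|f
python3 -m handwheel '[[0,0.1,0,0,0,0],[0,0.2,0,0,0,0],[0,0.3,0,0,0,0]]'|f
python3 -m handwheel '[[0,0.1,0,0,0,0],[0,0.2,0,0,0,0],[0,0.3,0,0,0,0]]'|f
python3 -m handwheel '[[0,0.1,0,0,0,0],[0,0.2,0,0,0,0],[0,0.3,0,0,0,0]]'|f
python3 -m handwheel '[[0,0.1,0,0,0,0],[0,0.2,0,0,0,0],[0,0.3,0,0,0,0]]'|f
python3 -m handwheel '[[0,0.1,0,0,0,0],[0,0.2,0,0,0,0],[0,0.3,0,0,0,0]]'|f
python3 -m handwheel '[[0,0.1,0,0,0,0],[0,0.2,0,0,0,0],[0,0.3,0,0,0,0]]'|f
```

```text
eef_pos: [0.5115, 0.1605, 0.1529]
wrist_force: [0.1, 1.2, -2.3]
eef_pos: [0.5112, 0.1636, 0.1529]
wrist_force: [-0.4, 0.2, -2.4]
eef_pos: [0.511, 0.1667, 0.1529]
wrist_force: [-1.1, -0.1, -2.3]
eef_pos: [0.5106, 0.1698, 0.1529]
wrist_force: [0.7, -0.3, -2.2]
eef_pos: [0.5103, 0.1729, 0.1529]
wrist_force: [-0.4, -0.5, -3.5]
eef_pos: [0.5101, 0.176, 0.1529]
wrist_force: [-0.6, -0.3, -2.8]
eef_pos: [0.5098, 0.1791, 0.1529]
wrist_force: [0.1, -0.5, -2.6]
```

```bash
f(){ grep -E "eef|force"; }
python3 -m handwheel '[[0,0.1,0,0,0,0],[0,0.2,0,0,0,0]]'|f
python3 -m handwheel '[[0,0.1,0,0,0,0],[0,0.2,0,0,0,0]]'|f
python3 -m handwheel '[[0,0.1,0,0,0,0],[0,0.2,0,0,0,0]]'|f
python3 -m handwheel '[[0,0.1,0,0,0,0],[0,0.2,0,0,0,0]]'|f
python3 -m handwheel '[[0,0.1,0,0,0,0],[0,0.2,0,0,0,0]]'|f
python3 -m handwheel '[[0,0.1,0,0,0,0],[0,0.2,0,0,0,0]]'|f
python3 -m handwheel '[[0,0.1,0,0,0,0],[0,0.2,0,0,0,0]]'|f
python3 -m handwheel '[[0,0.1,0,0,0,0],[0,0.2,0,0,0,0]]'|f
python3 -c "
from h import *
print(manip.get_obs()['t'])"
```

```text
eef_pos: [0.5096, 0.1812, 0.1529]
wrist_force: [-0.0, -0.6, -2.4]
eef_pos: [0.5093, 0.1833, 0.1529]
wrist_force: [-0.7, -0.3, -2.4]
eef_pos: [0.5092, 0.1854, 0.1529]
wrist_force: [0.7, 0.0, -2.1]
eef_pos: [0.5089, 0.1872, 0.1527]
wrist_force: [0.8, -1.1, -5.6]
eef_pos: [0.5086, 0.1883, 0.1523]
wrist_force: [1.0, -5.1, -6.7]
eef_pos: [0.5084, 0.1893, 0.152]
wrist_force: [1.3, -5.4, -5.6]
eef_pos: [0.5085, 0.1903, 0.152]
wrist_force: [2.2, -8.0, -2.6]
eef_pos: [0.5085, 0.1912, 0.152]
wrist_force: [0.5, -7.0, -3.5]
18.3333
```

Contact with the catch began at y≈0.187, with 5–8 N along the rail. Continuing gently.

```bash
f(){ grep -E "eef|force"; }
python3 -m handwheel '[[0,0.1,0,0,0,0],[0,0.2,0,0,0,0]]'|f
python3 -m handwheel '[[0,0.1,0,0,0,0],[0,0.2,0,0,0,0]]'|f
python3 -m handwheel '[[0,0.1,0,0,0,0],[0,0.2,0,0,0,0]]'|f
```

```text
eef_pos: [0.5086, 0.1921, 0.1521]
wrist_force: [0.6, -7.3, -2.9]
eef_pos: [0.5087, 0.1929, 0.1521]
wrist_force: [1.5, -7.7, -2.8]
eef_pos: [0.5087, 0.1936, 0.1521]
wrist_force: [1.0, -7.9, -2.1]
```

```bash
cat > tk.py <<'E'
from h import *
import sys
np.set_printoptions(precision=3,suppress=True)
a=cv2.imread("pics/w6.png");b=manip.read_camera("wrist");cv2.imwrite(f"pics/{sys.argv[1]}.png",b)
for nm,(r0,r1,c0,c1) in dict(frontplate_base=(165,235,262,380),arm=(205,260,285,355),tab=(300,410,300,350)).items():
    t=a[r0:r1,c0:c1]; S=12
    w=b[r0-S:r1+S,c0-S:c1+S]; m=cv2.matchTemplate(w,t,cv2.TM_CCOEFF_NORMED); i=np.unravel_index(m.argmax(),m.shape)
    print(nm,"dcol",i[1]-S,"drow",i[0]-S,m.max().round(3))
o=manip.get_obs(); print(o["t"],o["eef_pos"],np.array(o["tool_rot"]),o["wrist_force"],o["wrist_torque"])
E
python3 tk.py w7
```

```text
frontplate_base dcol -1 drow 0 0.862
arm dcol -1 drow 0 0.807
tab dcol 0 drow 0 0.994
18.8833 [0.509 0.194 0.152] [-3.132  0.003 -3.052] [ 0.804 -6.403 -2.776] [-1.579 -0.317 -0.024]
```

```bash
f(){ grep -E "eef|force|rot"; }
python3 -m handwheel '[[0,0.1,0,-0.3,0,-0.3],[0,0.2,0,-0.6,0,-0.3],[0,0.25,0,-0.6,0,-0.3]]'|f
python3 -m handwheel '[[0,0.1,0,-0.4,0,0],[0,0.2,0,-0.4,0,0],[0,0.25,0,-0.4,0,0]]'|f
python3 -m handwheel '[[0,0.1,0,-0.4,0,0],[0,0.2,0,-0.4,0,0],[0,0.25,0,-0.4,0,0]]'|f
```

```text
eef_pos: [0.5084, 0.1963, 0.1519]
tool_rot: [3.141, 0.002, -3.047]
wrist_force: [0.7, -1.7, -5.8]
eef_pos: [0.508, 0.199, 0.1519]
tool_rot: [3.134, 0.002, -3.047]
wrist_force: [0.1, -1.9, -3.6]
eef_pos: [0.5078, 0.2016, 0.152]
tool_rot: [3.126, 0.002, -3.047]
wrist_force: [0.7, -3.2, -3.4]
```

```bash
f(){ grep -E "eef|force|rot"; }
python3 -m handwheel '[[0,0.1,0,0.4,0,0],[0,0.2,0,0.9,0,0],[0,0.2,0,0.9,0,0]]'|f
python3 -m handwheel '[[0,0.1,0,0,0,0],[0,0.2,0,0,0,0]]'|f
python3 -m handwheel '[[0,0.1,0,0,0,0],[0,0.2,0,0,0,0]]'|f
```

```text
eef_pos: [0.5074, 0.2045, 0.1519]
tool_rot: [-3.14, 0.002, -3.046]
wrist_force: [-0.9, -0.7, -6.0]
eef_pos: [0.5072, 0.2068, 0.1519]
tool_rot: [-3.14, 0.002, -3.045]
wrist_force: [0.7, -2.1, -4.6]
eef_pos: [0.5069, 0.209, 0.1519]
tool_rot: [-3.141, 0.002, -3.045]
wrist_force: [-0.5, -1.4, -5.0]
```

Sliding under the nose with about 1.5 N of friction. Next I'll take 1 mm steps toward the snap.

```bash
f(){ grep -E "eef|force"; }
python3 -m handwheel '[[0,0.1,0,0,0,0],[0,0.1,0,0,0,0]]'|f
python3 -m handwheel '[[0,0.1,0,0,0,0],[0,0.1,0,0,0,0]]'|f
python3 -m handwheel '[[0,0.1,0,0,0,0],[0,0.1,0,0,0,0]]'|f
python3 -m handwheel '[[0,0.1,0,0,0,0],[0,0.1,0,0,0,0]]'|f
```

```text
eef_pos: [0.5068, 0.2103, 0.1519]
wrist_force: [0.9, -0.6, -4.8]
eef_pos: [0.5067, 0.2115, 0.1519]
wrist_force: [0.3, -1.7, -5.2]
eef_pos: [0.5065, 0.2127, 0.1519]
wrist_force: [-0.7, -2.2, -5.2]
eef_pos: [0.5064, 0.214, 0.1519]
wrist_force: [0.4, -1.0, -5.1]
```

```bash
f(){ grep -E "eef|force"; }
python3 -m handwheel '[[0,0.1,0,0,0,0],[0,0.1,0,0,0,0]]'|f
python3 -m handwheel '[[0,0.1,0,0,0,0],[0,0.1,0,0,0,0]]'|f
python3 -m handwheel '[[0,0.1,0,0,0,0],[0,0.1,0,0,0,0]]'|f
```

```text
eef_pos: [0.5063, 0.2152, 0.1519]
wrist_force: [0.4, -0.9, -4.9]
eef_pos: [0.5061, 0.2165, 0.1519]
wrist_force: [0.0, -2.1, -5.3]
eef_pos: [0.506, 0.2178, 0.1519]
wrist_force: [-0.3, -1.4, -5.2]
```

```bash
f(){ grep -E "eef|force"; }
python3 -m handwheel '[[0,0.1,0,0,0,0],[0,0.1,0,0,0,0]]'|f
python3 -m handwheel '[[0,0.1,0,0,0,0],[0,0.1,0,0,0,0]]'|f
```

```text
eef_pos: [0.5058, 0.219, 0.1519]
wrist_force: [1.4, -1.1, -4.5]
eef_pos: [0.5057, 0.2203, 0.1519]
wrist_force: [0.6, -1.8, -4.9]
```

```bash
f(){ grep -E "eef|force"; }
python3 -m handwheel '[[0,0.08,0,0,0,0],[0,0.08,0,0,0,0]]'|f
```

```text
eef_pos: [0.5056, 0.2214, 0.1519]
wrist_force: [0.6, -0.4, -5.3]
```

```bash
f(){ grep -E "eef|force"; }
python3 -m handwheel '[[0,0.08,0,0,0,0],[0,0.08,0,0,0,0]]'|f
```

```text
eef_pos: [0.5055, 0.2225, 0.1519]
wrist_force: [0.1, -1.1, -5.6]
```

```bash
f(){ grep -E "eef|force"; }
python3 -m handwheel '[[0,0.08,0,0,0,0],[0,0.08,0,0,0,0]]'|f
```

```text
eef_pos: [0.5052, 0.2248, 0.1519]
wrist_force: [0.7, 4.5, -6.9]
```

The carrier jumped forward with +4.5 N, so the nose is dropping into the gap. Continuing until the force balances.

```bash
f(){ grep -E "eef|force"; }
python3 -m handwheel '[[0,0.06,0,0,0,0],[0,0.06,0,0,0,0]]'|f
```

```text
eef_pos: [0.5051, 0.2259, 0.1519]
wrist_force: [0.3, 1.1, -6.9]
```

```bash
f(){ grep -E "eef|force"; }
python3 -m handwheel '[[0,0.06,0,0,0,0],[0,0.06,0,0,0,0]]'|f
```

```text
eef_pos: [0.5051, 0.2261, 0.1519]
wrist_force: [0.7, -0.3, -6.7]
```

```bash
f(){ grep -E "eef|force"; }
python3 -m handwheel '[[0,0.05,0,0,0,0],[0,0.05,0,0,0,0]]'|f
```

```text
eef_pos: [0.5051, 0.2262, 0.1519]
wrist_force: [0.5, -1.7, -5.5]
```

The force passed +4.5 → +1.1 → −0.3 → −1.7 N and the motion stopped, so the carrier is seated in the catch's valley. I'll relax, then release.

```bash
f(){ grep -E "eef|force|rot|width|^t"; }
python3 -m handwheel '[[0,0,0,0,0,0],[0,0,0,0,0,0],[0,0,0,0,0,0]]'|f
python3 -m handwheel '[[0,0,0,0,0,0],[0,0,0,0,0,0],[0,0,0,0,0,0],[0,0,0,0,0,0],[0,0,0,0,0,0],[0,0,0,0,0,0],[0,0,0,0,0,0],[0,0,0,0,0,0],[0,0,0,0,0,0],[0,0,0,0,0,0]]' 0 20 | f
python3 tk.py w8
```

```text
t: 22.97
eef_pos: [0.5051, 0.2261, 0.1519]
tool_rot: [3.14, 0.003, -3.042]
wrist_force: [0.9, -0.7, -4.5]
gripper_width: 0.0091
t: 23.8
eef_pos: [0.5051, 0.2261, 0.1518]
tool_rot: [3.14, 0.003, -3.042]
wrist_force: [0.0, -0.1, 0.8]
gripper_width: 0.0852
frontplate_base dcol 0 drow 0 0.855
arm dcol 0 drow 1 0.812
tab dcol 1 drow -1 0.66
23.85 [0.505 0.226 0.152] [ 3.14   0.003 -3.042] [-0.146  0.466  0.335] [ 0.06  -0.028  0.036]
```

```bash
python3 -m handwheel '[[0,0,0.0,0,0,0],[0,0,-1,0,0,0],[0,0,-2.5,0,0,0],[0,0,-4.5,0,0,0],[0,0,-7,0,0,0],[0,0,-10,0,0,0],[0,0,-12,0,0,0],[0,0,-13,0,0,0],[0,0,-13,0,0,0],[0,0,-13,0,0,0]]' 0 | grep -E "^t|eef|force"
python3 - <<'E'
from h import *
np.set_printoptions(precision=4,suppress=True)
Cs={n:cam(n) for n in ("wrist","side","top")}
I={n:manip.read_camera(n) for n in Cs}
for n in I: cv2.imwrite(f"pics/end_{n}.png",I[n])
for th in ("carrier","carrier_tab","beaker","vial","timer"):
    rs=[]
    for n in ("side","top"):
        r=manip.tip_of(n,th)
        if r: rs.append(ray(Cs[n],r[0]["xy"])); print(th,n,np.round(r[0]["xy"],1),round(r[0]["confidence"],2))
    if len(rs)==2: print("  ",*tri(rs))
for x in manip.tip_of("wrist","carrier_tab")[:1]: print("wrist tab",x["xy"],x["confidence"],onz(Cs["wrist"],x["xy"],.17))
w=I["wrist"]; s=cv2.resize(I["side"][110:370,190:400],(388,480),interpolation=cv2.INTER_CUBIC)
cv2.imwrite("pics/end.png",np.hstack([w[:,200:600],s]))
E
```

```text
t: 24.68
eef_pos: [0.5047, 0.2259, 0.2815]
tool_rot: [3.14, 0.003, -3.042]
wrist_force: [-0.5, -1.3, -0.1]
carrier side [241.1 213.4] 0.61
carrier top [204.9 265. ] 0.71
   [0.4965 0.2233 0.0357] [np.float64(0.0003938691927180874), np.float64(0.00039386919271801687)]
carrier_tab side [238.9 154.4] 0.57
carrier_tab top [183.7 259.6] 0.76
   [0.501  0.2268 0.1751] [np.float64(0.004296147384817606), np.float64(0.004296147384817611)]
beaker side [308.2 338.2] 0.81
beaker top [380.3 284.7] 0.59
   [ 0.4588 -0.1575 -0.009 ] [np.float64(0.00266960560425037), np.float64(0.002669605604250307)]
vial side [344.1 269. ] 0.63
vial top [324.3 218.1] 0.66
   [ 0.6074 -0.0325  0.0016] [np.float64(0.0001936541088859579), np.float64(0.00019365410888621127)]
timer top [411.8 231.2] 0.68
wrist tab [320.7, 232.9] 0.78 [0.5041 0.2269 0.17  ]
```

View pics/end.png

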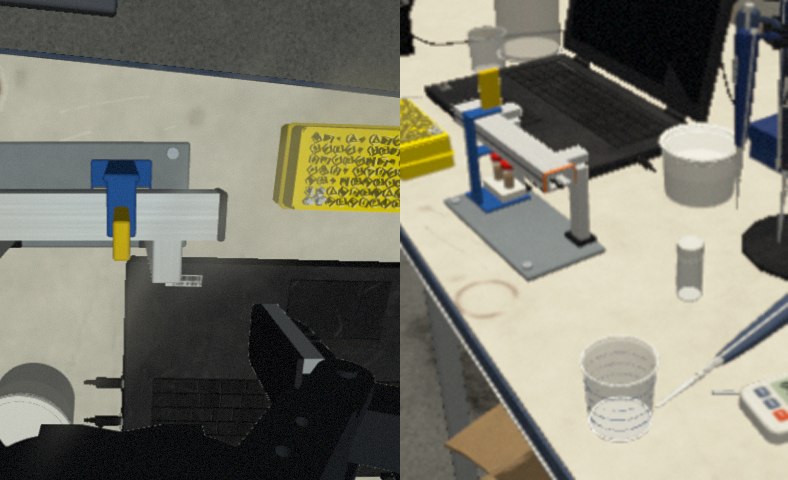

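The carrier hangs upright on the rail, with its tab at (122,235) in the wrist view. In the side view the red caps are level, and the beaker, vial and timer are where they were. Handing in.

```bash
python3 -c "
from plant import manip
print(manip.close_job(), manip.get_obs()['t'])"
```

```text
the job is handed in; nothing more can be done
the job is handed in; nothing more can be done
```

The carrier is hanging in the rail with the catch snapped in between its rollers, judged by feel only. I released it, raised the gripper about 13 cm clear and handed the job in at about 25 s of the 72 s.

- **Finding the catch:** I felt the first roller meet it at TCP y ≈ 0.187 m, peaking at about 8 N along the rail. The roller then slid under it with 1–2 N.
- **Snap:** The carrier jumped forward with +4.5 N, and the force then fell to +1.1, −0.3 and −1.7 N as motion stopped at y ≈ 0.226 m. That puts the head at about rail y +41 mm, inside the 0 to +50 mm range. I did not pull back to test the hold.
- **After release:** The wrist force dropped to near zero and the carrier did not move by more than about a pixel in the wrist image. The last picture shows it hanging with both tubes upright.
- **Bystanders:** The beaker and vial were located again within 5 mm of their first positions, which is about the accuracy of the measurement. The side camera did not detect the timer at the end. The top view puts it within about 1 pixel of where it started.
- **Disagreement:** The camera estimate of the carrier's underside was about 36 mm up instead of the expected 25 mm. The tab estimate of 175 mm against the expected 170 mm, and the TCP height while gripped, both fit the carrier resting on the lips. I took the 36 mm as a network error.
- **Tilt:** While pushing through the catch the tool tilted by up to about 0.9° before I corrected it.

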